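Find the full tin by weight and bring it down to the tray

ROBOT

A 6-joint arm with a two-finger parallel gripper is mounted at the origin on the work surface. World frame = base frame: x ahead of the robot, y to its left, z up, the work surface at z = 0. Lengths are in mm, angles in rad, forces in N, time in s.
With the tool pointing down it reaches from about 300 to 850 mm from the base axis. Payload 5.4 kg.
Tool frame: the origin (TCP) lies between the finger pads; the fingertips stand 17 mm ahead of it and the grasp point (between the pads) lies 2 mm behind it (arm.nose_length is the distance from the TCP to the fingertips, in mm); z points along the fingers, y is the line along which they close (so a half turn about z gives the same grasp; the last joint's range is limited). The gripper opens to 85 mm and grips with 20 to 120 N. Pads are 22 mm wide; open, the fingers measure 114 mm over their backs; the gripper's body (76 mm by 85 mm) begins 54 mm behind the grasp point. The pads swing forward as they close: fully open they stand 13 mm farther back than shut.
Start: joints at [-1.447, 0.158, 1.597, -0, 1.386, -0.21], TCP at [188.366, -543.254, 248.299] pointing down, gripper open.
Joint ranges: [-2.91, 2.91], [-0.94, 2.29], [0.18, 2.7], [-1.29, 4.43], [0.17, 2.64], [-3, 3]. Speed limits (rad/s): [2.57, 2.57, 3.14, 3.14, 3.14, 3.14].

INTERFACE

Orientations are given as [roll, pitch, yaw] about the fixed x, y, z axes, in that order (R = Rz(yaw) Ry(pitch) Rx(roll)).
In Python, from rig import arm gives the robot as it stands.
- The arm moves only by the shell command python3 -m jog 'ROWS' [FORCE]. ROWS is JSON, a list of rows, each a list of 7 numbers: the gripper command: -1 is fully open, 1 is shut, values between are in proportion, then the shift along the world's x, y, z in m, then the turn, a rotation vector about the world's x, y, z in rad. A call has 1 to 5 rows; each row is the pose to reach, as a shift and turn from the pose commanded when the call began; what a row does not reach only later rows make up. A row lasts 1/8 s, in which the tool goes at most 62.5 mm and 10.7 degrees, less where a joint would pass 70% of its speed; a pose out of reach is approached as far as the arm can. A call with a gripper value outside its range is refused whole. The fingers move at their own pace and stop on an object; FORCE is the grip in N (left out, the last holds). Time passes only in rows, so rows that repeat a pose let the fingers close. It gives the time, the measured TCP pose, the force, the opening and the grip force at its end, in the units of the state.
- arm.state(): the state, without advancing time (a new reading comes with each control period).
- arm.snapshot(name): name is "scene" or "top" or "wrist"; returns a dict with "image" (400x640x3 uint8, blue, green, red), "K" (3x3 intrinsics, pixels), "position" and "orientation" of the camera in the world. Camera axes: x right, y down, z forward; pixel columns grow to the right and rows downward; lengths in mm; the calibration is good to about 2 mm. The wrist camera is an equidistant fisheye: a pixel r from the principal point sees the ray r / f radians off the axis. A picture is of the moment at which its call begins. There is no depth.
- arm.job_done(): hands the job in; it is judged then, once.
The state is a dict: "t": time; "q": joint angles; "qd": joint speeds; "joint_torque": joint torques, N m; "ee_pos": TCP position; "eef_rot": TCP orientation; "contact_force": force on the tool from outside, world axes, zero at the start; "wrist_torque": the same for the moment, N m; "finger_gap": finger opening in mm; "grasp_force": force on a finger pad.
Only numpy, scipy, OpenCV 4.12 (cv2) and the standard library are available. Lean on these libraries where they do the work, as an engineer would, in place of code of your own. Each camera call takes 0.05 s, during which the arm holds its last target. There are 200 camera calls.

TASK

One of the three identical small steel tins in the row on the grey shelf is still full. Starting with the tin at the fridge end of the row (the robot's left) and going along it, lift each one a few centimetres straight up to feel its weight and set it back where it stood (the last need not be set back if it is the full one). Then take the full tin off the shelf and set it down gently and upright in the wooden tray, leaving the two empty ones standing in their places.

Things in the scene. Friction and masses are not known exactly. Their poses are not given: they have to be found in the camera images.
- tin_1: closed round steel tin with a flat snap lid, one of three identical, straight-sided, 62 mm across, 75 mm high; origin at the centre of its underside, z up. It has two small dark clasps that stand out less than 2 mm, and is rigid. The three stand upright in a row roughly along world y, 120 to 160 mm apart, on the fixed grey resin shelf, whose flat top is 50 mm above the counter.
- tin_2: closed round steel tin with a flat snap lid, one of three identical, straight-sided, 62 mm across, 75 mm high; origin at the centre of its underside, z up. The fridge stands at the +y end of the row (the robot's left). The tins are told apart only by where they stand in the row, and are shuffled every time.
- tin_3: closed round steel tin with a flat snap lid, one of three identical, straight-sided, 62 mm across, 75 mm high; origin at the centre of its underside, z up. One of the three is full and weighs 0.55 to 0.75 kg, the other two are empty and weigh 0.17 to 0.27 kg; which one is full cannot be seen, only felt.
- tray: fixed low wooden tray on the counter, 200 mm along its x by 160 mm along its y outside, walls 6 mm thick and 16 mm high, inner floor 6 mm above the counter; origin at the centre of its underside, z up
Not all that is in view belongs to the job. Leave any yellow look-alike of the tin_2 alone. Leave any purple look-alike of the tin_1 alone.

How it is judged (in metres and radians):
On the way, in this order (a step that is already met when the one before it is completed fails the run):
1. the tin nearest the fridge is lifted at least 20 mm, straight up, the other two in their places (within 30 mm) (((height (world z) of tin_1 above 0.07 m and distance of tin_1 from where it was at the start of the episode below 0.13 m and y of tin_1 in the frame of tin_2 above 0.03 m and distance of each of tin_2, tin_3 from where it was at the start of the episode below 0.03 m and y of tin_1 in the frame of tin_3 above 0.03 m) or (height (world z) of tin_2 above 0.07 m and distance of tin_2 from where it was at the start of the episode below 0.13 m and y of tin_2 in the frame of tin_1 above 0.03 m and distance of each of tin_1, tin_3 from where it was at the start of the episode below 0.03 m and y of tin_2 in the frame of tin_3 above 0.03 m) or (height (world z) of tin_3 above 0.07 m and distance of tin_3 from where it was at the start of the episode below 0.13 m and y of tin_3 in the frame of tin_1 above 0.03 m and distance of each of tin_1, tin_2 from where it was at the start of the episode below 0.03 m and y of tin_3 in the frame of tin_2 above 0.03 m))), for 0.2 s.
2. then the middle tin is lifted likewise, the other two in their places (within 30 mm) (((height (world z) of tin_1 above 0.07 m and distance of tin_1 from where it was at the start of the episode below 0.13 m and y of tin_1 in the frame of tin_2 below -0.03 m and distance of each of tin_2, tin_3 from where it was at the start of the episode below 0.03 m and y of tin_1 in the frame of tin_3 above 0.03 m) or (height (world z) of tin_1 above 0.07 m and distance of tin_1 from where it was at the start of the episode below 0.13 m and y of tin_1 in the frame of tin_3 below -0.03 m and distance of each of tin_3, tin_2 from where it was at the start of the episode below 0.03 m and y of tin_1 in the frame of tin_2 above 0.03 m) or (height (world z) of tin_2 above 0.07 m and distance of tin_2 from where it was at the start of the episode below 0.13 m and y of tin_2 in the frame of tin_1 below -0.03 m and distance of each of tin_1, tin_3 from where it was at the start of the episode below 0.03 m and y of tin_2 in the frame of tin_3 above 0.03 m) or (height (world z) of tin_2 above 0.07 m and distance of tin_2 from where it was at the start of the episode below 0.13 m and y of tin_2 in the frame of tin_3 below -0.03 m and distance of each of tin_3, tin_1 from where it was at the start of the episode below 0.03 m and y of tin_2 in the frame of tin_1 above 0.03 m) or (height (world z) of tin_3 above 0.07 m and distance of tin_3 from where it was at the start of the episode below 0.13 m and y of tin_3 in the frame of tin_1 below -0.03 m and distance of each of tin_1, tin_2 from where it was at the start of the episode below 0.03 m and y of tin_3 in the frame of tin_2 above 0.03 m) or (height (world z) of tin_3 above 0.07 m and distance of tin_3 from where it was at the start of the episode below 0.13 m and y of tin_3 in the frame of tin_2 below -0.03 m and distance of each of tin_2, tin_1 from where it was at the start of the episode below 0.03 m and y of tin_3 in the frame of tin_1 above 0.03 m))), for 0.2 s.
3. then the tin farthest from the fridge is lifted likewise, the other two in their places (within 30 mm) (((height (world z) of tin_1 above 0.07 m and distance of tin_1 from where it was at the start of the episode below 0.13 m and y of tin_1 in the frame of tin_2 below -0.03 m and distance of each of tin_2, tin_3 from where it was at the start of the episode below 0.03 m and y of tin_1 in the frame of tin_3 below -0.03 m) or (height (world z) of tin_2 above 0.07 m and distance of tin_2 from where it was at the start of the episode below 0.13 m and y of tin_2 in the frame of tin_1 below -0.03 m and distance of each of tin_1, tin_3 from where it was at the start of the episode below 0.03 m and y of tin_2 in the frame of tin_3 below -0.03 m) or (height (world z) of tin_3 above 0.07 m and distance of tin_3 from where it was at the start of the episode below 0.13 m and y of tin_3 in the frame of tin_1 below -0.03 m and distance of each of tin_1, tin_2 from where it was at the start of the episode below 0.03 m and y of tin_3 in the frame of tin_2 below -0.03 m))), for 0.2 s.
At the end, for the whole second after the job is handed in: the full tin (known by its weight on the tray, over 4 N) stands upright (within 6 degrees) and at rest on the tray's floor, wholly inside its walls; the two empty tins stand upright and at rest on the shelf within 30 mm of where they began (((contact force between tin_1 and tray above 4 N and height (world z) of tin_1 below 0.012 m and x of tin_1 in the frame of tray between -0.066 and 0.066 m and y of tin_1 in the frame of tray between -0.046 and 0.046 m and distance of each of tin_2, tin_3 from where it was at the start of the episode below 0.03 m and angle between each of tin_1, tin_2, tin_3's own z axis and vertical below 0.1 rad and linear speed of each of tin_1, tin_2, tin_3 below 0.03 m/s) or (contact force between tin_2 and tray above 4 N and height (world z) of tin_2 below 0.012 m and x of tin_2 in the frame of tray between -0.066 and 0.066 m and y of tin_2 in the frame of tray between -0.046 and 0.046 m and distance of each of tin_1, tin_3 from where it was at the start of the episode below 0.03 m and angle between each of tin_1, tin_2, tin_3's own z axis and vertical below 0.1 rad and linear speed of each of tin_1, tin_2, tin_3 below 0.03 m/s) or (contact force between tin_3 and tray above 4 N and height (world z) of tin_3 below 0.012 m and x of tin_3 in the frame of tray between -0.066 and 0.066 m and y of tin_3 in the frame of tray between -0.046 and 0.046 m and distance of each of tin_1, tin_2 from where it was at the start of the episode below 0.03 m and angle between each of tin_1, tin_2, tin_3's own z axis and vertical below 0.1 rad and linear speed of each of tin_1, tin_2, tin_3 below 0.03 m/s))); the robot touches nothing.
It fails at once if a tin is tipped by more than 45 degrees (angle between any of tin_1, tin_2, tin_3's own z axis and vertical above 0.785 rad).
It fails at once if a tin is dropped or thrown down (faster than 0.6 m/s below 30 mm height) ((height (world z) of tin_1 below 0.03 m and linear speed of tin_1 above 0.6 m/s) or (height (world z) of tin_2 below 0.03 m and linear speed of tin_2 above 0.6 m/s) or (height (world z) of tin_3 below 0.03 m and linear speed of tin_3 above 0.6 m/s)).
It also fails if it takes over 72 s, if anything falls off the work surface, if the arm or the gripper's body presses on something with over 40 N, if the wrist force passes 120 N, or if a joint passes its speed limit or range.

## Working session

There is one attempt and no reset: what is moved stays moved. The work goes in short steps, Python scripts to look and compute and a shell command to move; the robot and the scene stay as the last step left them, time stands still between calls to the robot, and variables do not carry over. Pictures are saved under pics/ and viewed, at most 10 in all, crops included, and the job is handed in when it is done.

```bash
ls; mkdir -p pics; python3 - <<'E'
from rig import arm
import cv2,pickle
d={}
for n in("scene","top"):
    s=arm.snapshot(n);cv2.imwrite(f"pics/{n}0.png",s["image"]);d[n]=s
    print(n,s["K"],s["position"],s["orientation"])
pickle.dump(d,open("s0.pkl","wb"))
print(arm.state())
E
```

```text
pics
scene [[474.30822746   0.         310.98448713]
 [  0.         474.30822746 193.63712551]
 [  0.           0.           1.        ]] [1090.56939005  268.41945379  902.37548103] [-2.49058881 -0.01497075  2.10417891]
top [[454.70347855   0.         318.78439603]
 [  0.         454.70347855 195.58260717]
 [  0.           0.           1.        ]] [399.8565742  -78.72191257 922.07389627] [-3.01165105  0.00315759 -1.56925361]
{'t': 0.1, 'q': array([-1.44709546e+00,  1.58981090e-01,  1.59812930e+00, -2.26326557e-05,
        1.38621774e+00, -2.10102375e-01]), 'qd': array([-0.00099144, -0.00168759, -0.00217677,  0.0029709 ,  0.00036031,
        0.00034451]), 'joint_torque': array([ 7.94676521e-05, -3.96989286e+01, -3.32337356e+01, -1.71937909e-04,
        4.19791293e-03,  8.84957558e-06]), 'ee_pos': array([ 188.29826518, -542.73628609,  247.40659796]), 'eef_rot': array([-3.13989070e+00, -3.40199625e-04,  3.33807120e-01]), 'contact_force': array([-0.29970733,  1.28702852, -0.12700714]), 'wrist_torque': array([ 0.03425564, -0.05426209, -0.00481871]), 'grasp_force': 0.0, 'finger_gap': 85.2950515068455}
```

View pics/scene0.png

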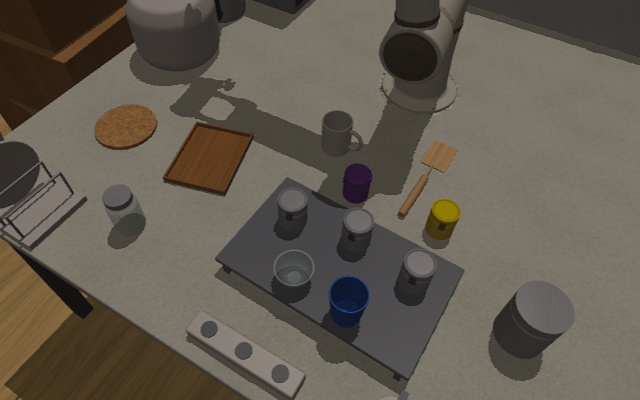

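View pics/top0.png

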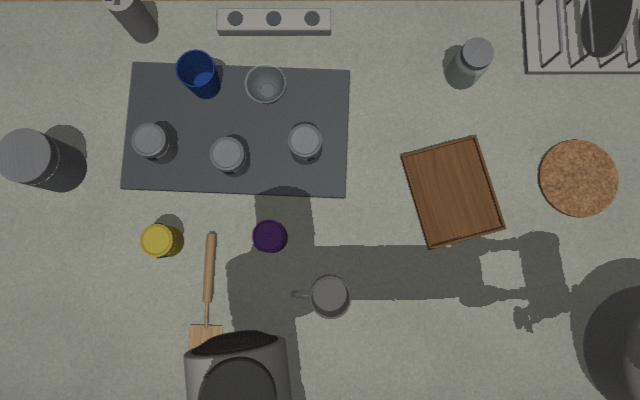

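Scene: three grey tins on the shelf, lids at top-view pixels (150,140), (228,154), (305,141), with the fridge end (+y) on the left. Things that could be mistaken for them: yellow tin (157,240), purple tin (269,236), mug (330,296), glass jar (475,55), large canister (25,157), blue cup (196,70) and glass bowl (265,84). I choose the three grey tins on the shelf. The tray is at (453,192).

```bash
cat > h.py <<'E'
import numpy as np,cv2
from scipy.spatial.transform import Rotation as R
def ray(s,p,z):
    u,v=np.asarray(p,float); d=np.linalg.inv(s["K"])@[u,v,1]
    d=R.from_euler("xyz",s["orientation"]).apply(d); c=np.asarray(s["position"]); return c+d*(z-c[2])/d[2]
def lid(s,c,r=30,inv=80,z=125):
    g=cv2.cvtColor(s["image"],cv2.COLOR_BGR2GRAY); x,y=c
    sub=g[y-r:y+r,x-r:x+r]; 
    sub=cv2.medianBlur(sub,3); m=(sub>inv).astype(np.uint8)
    m=cv2.morphologyEx(m,cv2.MORPH_OPEN,np.ones((3,3)))
    cs,_=cv2.findContours(m,cv2.RETR_EXTERNAL,cv2.CHAIN_APPROX_NONE)
    k=max(cs,key=cv2.contourArea)[:,0,:]+[x-r,y-r]
    w=np.array([ray(s,q,z)[:2] for q in cv2.convexHull(k.astype(np.int32))[:,0,:]])
    (cx,cy),rad=cv2.minEnclosingCircle(w.astype(np.float32)); return cx,cy,rad,len(k)
E
python3 - <<'E'
import pickle,cv2,numpy as np
from h import *
d=pickle.load(open("s0.pkl","rb"));t,s=d["top"],d["scene"]
g=cv2.cvtColor(t["image"],cv2.COLOR_BGR2GRAY)
for c in((150,140),(228,154),(305,141)):
    print(c,[g[c[1],c[0]+k] for k in(0,8,12,14,16,18,20,24)],ray(t,c,125),*[np.round(lid(t,c,28,v),1) for v in(95,105,115)])
for c in((418,260),(358,218),(293,198)): print("scene",ray(s,c,125),*[np.round(lid(s,c,24,v),1) for v in(115,130)])
for n,i,w in(("top",t,(500,190)),):
  h=cv2.cvtColor(i["image"],cv2.COLOR_BGR2HSV); m=cv2.inRange(h,(3,90,40),(22,255,255)); m[:,:395]=0;m[:,515:]=0;m[:120]=0;m[260:]=0
  k=max(cv2.findContours(m,0,1)[0],key=cv2.contourArea);b=cv2.minAreaRect(k)
  for q in cv2.boxPoints(b): print(q,ray(i,q,16)[:2])
  print("tray c",ray(i,b[0],16))
for q in((133,62),(350,70),(345,198),(121,188)): print("shelf",ray(t,q,50)[:2])
for n,p,q in(("cup",(196,66),(348,292)),):
  for z in(120,140,160): print(n,z,ray(t,p,z)[:2],ray(s,q,z)[:2])
cv2.imwrite("pics/crop.png",cv2.resize(t["image"][40:210,100:380],None,fx=2.8,fy=2.8))
E
```

```text
(150, 140) [np.uint8(113), np.uint8(115), np.uint8(102), np.uint8(108), np.uint8(51), np.uint8(52), np.uint8(47), np.uint8(46)] [604.49769005 227.70921249 125.        ] [606.  231.7  30.5  92. ] [604.5 229.8  27.8  82. ] [623.2 277.5  33.5  77. ]
(228, 154) [np.uint8(119), np.uint8(120), np.uint8(101), np.uint8(106), np.uint8(63), np.uint8(50), np.uint8(47), np.uint8(84)] [578.91177712  86.61259208 125.        ] [580.3  89.7  30.5  93. ] [578.7  89.   28.1  85. ] [580.8  90.2  24.1  73. ]
(305, 141) [np.uint8(123), np.uint8(126), np.uint8(120), np.uint8(96), np.uint8(97), np.uint8(85), np.uint8(87), np.uint8(88)] [602.86066805 -51.13198474 125.        ] [605.  -50.2  30.5  90. ] [602.8 -50.3  27.7  86. ] [605.4 -49.8  24.3  73. ]Traceback (most recent call last):
  File "<stdin>", line 7, in <module>
  File "h.py", line 12, in lid
    k=max(cs,key=cv2.contourArea)[:,0,:]+[x-r,y-r]
      ~~~^^^^^^^^^^^^^^^^^^^^^^^^
ValueError: max() iterable argument is empty
```

```bash
python3 - <<'E'
import pickle,cv2,numpy as np
from h import *
d=pickle.load(open("s0.pkl","rb"));t,s=d["top"],d["scene"]
for c in((420,260),(358,220),(293,199)): print("scene",ray(s,c,125),*[np.round(lid(s,c,24,v),1) for v in(80,90,100)])
h=cv2.cvtColor(t["image"],cv2.COLOR_BGR2HSV); m=cv2.inRange(h,(3,90,40),(22,255,255)); m[:,:395]=0;m[:,515:]=0;m[:120]=0;m[260:]=0
k=max(cv2.findContours(m,0,1)[0],key=cv2.contourArea);b=cv2.minAreaRect(k)
for q in cv2.boxPoints(b): print(q,ray(t,q,16)[:2])
print("tray c",ray(t,b[0],16))
for q in((133,62),(350,70),(345,198),(121,188)): print("shelf",ray(t,q,50)[:2])
for z in(100,120,140,160): print("cup",z,ray(t,(196,66),z)[:2],ray(s,(348,292),z)[:2])
cv2.imwrite("pics/crop.png",cv2.resize(t["image"][40:210,100:380],None,fx=2.8,fy=2.8))
E
```

```text
scene [603.31933786 230.92756735 125.        ] [591.6 225.1  47.6 160. ] [610.3 233.7  27.3  73. ] [608.1 232.8  24.5  68. ]
scene [582.91328022  90.32349566 125.        ] [558.5  96.5  53.7 118. ] [584.1  92.1  27.1  66. ] [582.   91.   24.1  60. ]
scene [605.54144026 -47.10256963 125.        ] [606.  -48.6  30.1  74. ] [572.1 -69.4  55.  130. ] [572.1 -69.4  55.  130. ]
[399.9912  154.59521] [ 602.45419019 -240.59462646]
[476.80334 131.83606] [ 650.07998108 -398.59725502]
[505.38342 228.29382] [ 453.08210116 -446.80176845]
[428.5713  251.05298] [ 407.92733968 -292.85366095]
tray c [ 526.94943846 -344.82841714   16.        ]
shelf [784.73427745 298.82675946]
shelf [ 767.96727978 -138.02483105]
shelf [ 509.15945624 -126.46196708]
shelf [528.22364964 308.15751327]
cup 100 [754.73346847 157.16504094] [718.59674919 141.79438529]
cup 120 [746.09977031 151.42621492] [727.86853403 144.95063998]
cup 140 [737.46607215 145.68738889] [737.14031886 148.10689466]
cup 160 [728.83237399 139.94856287] [746.4121037  151.26314934]
```

View pics/crop.png

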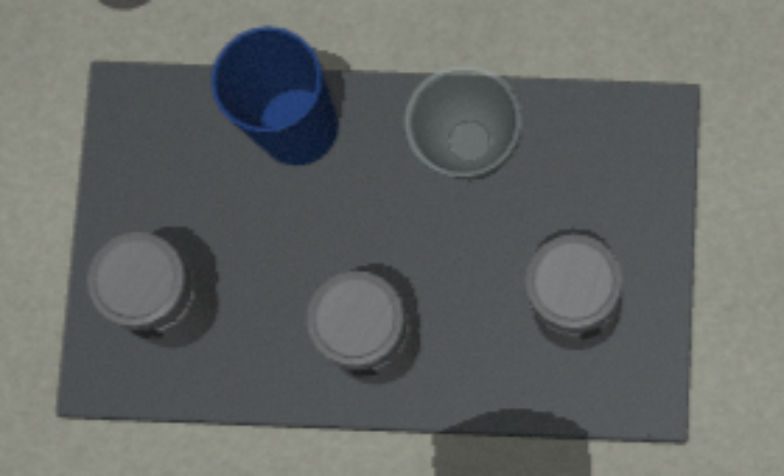

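Tins, from two views: T1 (606,231), T2 (581,90), T3 (605,-50), with lid radius 30.5 ≈ 31. The spacing is about 142, which fits. The tray centre is (527,-345), and its 203×165 size matches. The crop confirms three identical grey tins, with the clasps towards the robot, so I'll close along y. The cup rim is at about z 138, so travelling at z 248 clears it.

```bash
python3 -m jog '[[-1,0.148,0.274,0,0,0,-0.334],[-1,0.148,0.274,0,0,0,-0.334],[-1,0.148,0.274,0,0,0,-0.334],[-1,0.148,0.274,0,0,0,-0.334],[-1,0.148,0.274,0,0,0,-0.334]]' 60
```

```text
t: 0.72
ee_pos: [336.8, -267.2, 248.0]
eef_rot: [-3.141, -0.0, -0.001]
contact_force: [1.0, -0.3, 0.6]
finger_gap: 85.6
grasp_force: 0.0
```

```bash
python3 -m jog '[[-1,0.145,0.265,0,0,0,0],[-1,0.145,0.265,0,0,0,0],[-1,0.145,0.265,0,0,0,0],[-1,0.145,0.265,0,0,0,0],[-1,0.145,0.265,0,0,0,0]]'; python3 -m jog '[[-1,0.124,0.235,0,0,0,0],[-1,0.124,0.235,0,0,0,0],[-1,0.124,0.235,0,0,0,0],[-1,0.124,0.235,0,0,0,0],[-1,0.124,0.235,0,0,0,0]]'
```

```text
t: 1.35
ee_pos: [481.9, -1.9, 248.0]
eef_rot: [-3.142, 0.0, 0.001]
contact_force: [1.1, -0.5, 0.4]
finger_gap: 85.6
grasp_force: 0.0
t: 1.98
ee_pos: [605.5, 234.0, 246.8]
eef_rot: [-3.141, 0.002, 0.003]
contact_force: [0.1, -0.9, -0.3]
finger_gap: 85.1
grasp_force: 0.0
```

```bash
python3 -m jog '[[-1,0,0,0,0,0,0],[-1,0,0,0,0,0,0]]'; python3 - <<'E'
from rig import arm
import cv2,pickle
s=arm.snapshot("wrist");cv2.imwrite("pics/w1.png",s["image"]);pickle.dump(s,open("w1.pkl","wb"))
print(s["K"],s["position"],s["orientation"],arm.state()["ee_pos"])
E
```

```text
t: 2.22
ee_pos: [605.0, 229.9, 248.0]
eef_rot: [3.141, 0.001, -0.001]
contact_force: [0.6, -0.4, 0.1]
finger_gap: 85.6
grasp_force: 0.0
[[309.70691629   0.         321.13003229]
 [  0.         309.70691629 196.80424284]
 [  0.           0.           1.        ]] [683.44553532 229.92826625 375.14796986] [ 2.82597266e+00 -1.38574467e-04 -1.57191308e+00] [605.0472663  229.68833556 248.25365667]
```

View pics/w1.png

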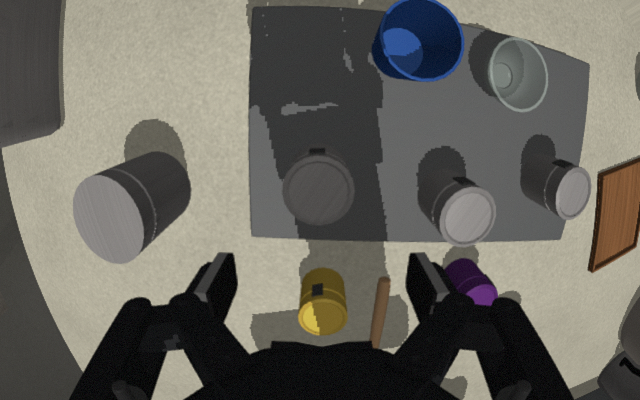

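The wrist view shows T1's lid at about (318,189), centred left-right between the fingers, with nothing in the fingers' way. I'll check that lid by fisheye ray.

```bash
python3 - <<'E'
import pickle
from h import *
s=pickle.load(open("w1.pkl","rb"));K=s["K"]
def fr(p,z):
    v=np.array([p[0]-K[0,2],p[1]-K[1,2]])/K[0,0];r=np.hypot(*v)
    d=np.r_[v/r*np.sin(r),np.cos(r)];d=R.from_euler("xyz",s["orientation"]).apply(d);c=np.array(s["position"]);return c+d*(z-c[2])/d[2]
for n,p in(("T1",(318,190)),("T1top",(318,153)),("T1bot",(318,226)),("L",(282,190)),("R",(355,190)),("T2",(467,215)),("T3",(573,192))):print(n,fr(p,125))
E
```

```text
T1 [607.80600458 232.61910926 125.        ]
T1top [639.43228195 232.50123135 125.        ]
T1bot [574.75875183 232.76742472 125.        ]
L [607.87331424 263.16876423 125.        ]
R [607.79352178 201.2863082  125.        ]
T2 [583.62336873  92.97856368 125.        ]
T3 [606.98986495 -46.50465003 125.        ]
```

```bash
python3 -m jog '[[-1,0.002,0.001,-0.06,0,0,0],[-1,0.002,0.001,-0.11,0,0,0],[-1,0.002,0.001,-0.145,0,0,0],[-1,0.002,0.001,-0.16,0,0,0],[-1,0.002,0.001,-0.16,0,0,0]]'; python3 -m jog '[[0,0,0,0,0,0,0],[0.3,0,0,0,0,0,0],[0.6,0,0,0,0,0,0],[0.8,0,0,0,0,0,0],[1,0,0,0,0,0,0]]' 30; python3 -m jog '[[1,0,0,0,0,0,0],[1,0,0,0,0,0,0]]' 60
```

```text
t: 2.9
ee_pos: [607.1, 231.1, 88.2]
eef_rot: [3.141, 0.001, -0.001]
contact_force: [-0.4, -0.3, -0.9]
finger_gap: 85.1
grasp_force: 0.0
t: 3.52
ee_pos: [609.0, 232.3, 91.0]
eef_rot: [-3.141, -0.004, -0.0]
contact_force: [-1.4, 0.5, 6.5]
finger_gap: 61.1
grasp_force: 34.2
t: 3.78
ee_pos: [609.1, 232.3, 91.2]
eef_rot: [-3.141, -0.005, -0.0]
contact_force: [-0.9, 0.1, 7.6]
finger_gap: 60.8
grasp_force: 64.7
```

```bash
python3 -m jog '[[1,0,0,0.01,0,0,0],[1,0,0,0.025,0,0,0],[1,0,0,0.04,0,0,0],[1,0,0,0.04,0,0,0],[1,0,0,0.04,0,0,0]]'; python3 -m jog '[[1,0,0,0,0,0,0],[1,0,0,0,0,0,0],[1,0,0,0,0,0,0],[1,0,0,0,0,0,0]]'
```

```text
t: 4.4
ee_pos: [607.1, 231.7, 128.0]
eef_rot: [3.141, 0.001, -0.0]
contact_force: [-0.7, 0.3, -6.6]
finger_gap: 60.8
grasp_force: 66.4
t: 4.9
ee_pos: [607.3, 231.7, 128.2]
eef_rot: [3.142, 0.0, -0.0]
contact_force: [0.0, 0.3, -6.2]
finger_gap: 61.1
grasp_force: 66.4
```

About −6.2 N, or 0.63 kg, so T1 looks like the full one. I'll set it back and carry on down the row as required.

```bash
python3 -m jog '[[1,0,0,-0.012,0,0,0],[1,0,0,-0.024,0,0,0],[1,0,0,-0.033,0,0,0],[1,0,0,-0.037,0,0,0],[1,0,0,-0.038,0,0,0]]'; python3 -m jog '[[1,0,0,0,0,0,0],[0.5,0,0,0,0,0,0],[-1,0,0,0,0,0,0],[-1,0,0,0,0,0,0],[-1,0,0,0,0,0,0]]';
```

```text
t: 5.52
ee_pos: [607.3, 231.8, 91.3]
eef_rot: [3.141, 0.001, 0.0]
contact_force: [-6.2, -1.8, 4.1]
finger_gap: 61.0
grasp_force: 66.8
t: 6.15
ee_pos: [607.9, 231.8, 90.6]
eef_rot: [-3.141, -0.001, -0.0]
contact_force: [-0.4, 0.1, 1.1]
finger_gap: 85.5
grasp_force: 0.0
```

```bash
python3 -m jog '[[-1,0,0,0.05,0,0,0],[-1,0,0,0.1,0,0,0],[-1,-0.01,-0.05,0.1,0,0,0],[-1,-0.02,-0.1,0.1,0,0,0],[-1,-0.0255,-0.1405,0.1,0,0,0]]'; python3 -m jog '[[-1,0,0,0,0,0,0],[-1,0,0,-0.04,0,0,0],[-1,0,0,-0.08,0,0,0],[-1,0,0,-0.1,0,0,0],[-1,0,0,-0.1,0,0,0]]'; python3 -m jog '[[0,0,0,0,0,0,0],[0.3,0,0,0,0,0,0],[0.6,0,0,0,0,0,0],[0.8,0,0,0,0,0,0],[1,0,0,0,0,0,0]]' 30; python3 -m jog '[[1,0,0,0,0,0,0],[1,0,0,0,0,0,0]]' 60
```

```text
t: 6.78
ee_pos: [581.6, 89.6, 190.6]
eef_rot: [3.141, -0.001, -0.001]
contact_force: [0.6, 0.6, -0.0]
finger_gap: 85.5
grasp_force: 0.0
t: 7.4
ee_pos: [581.0, 91.8, 89.0]
eef_rot: [-3.141, 0.003, 0.0]
contact_force: [-0.2, -0.4, 0.7]
finger_gap: 85.0
grasp_force: 0.0
t: 8.02
ee_pos: [583.5, 91.3, 92.5]
eef_rot: [3.142, -0.004, -0.0]
contact_force: [-0.2, 0.8, 7.2]
finger_gap: 61.7
grasp_force: 33.5
t: 8.28
ee_pos: [583.7, 91.3, 92.7]
eef_rot: [3.142, -0.004, -0.0]
contact_force: [-0.5, 0.8, 7.0]
finger_gap: 61.0
grasp_force: 64.3
```

```bash
python3 -m jog '[[1,0,0,0.01,0,0,0],[1,0,0,0.025,0,0,0],[1,0,0,0.04,0,0,0],[1,0,0,0.04,0,0,0],[1,0,0,0.04,0,0,0]]'; python3 -m jog '[[1,0,0,0,0,0,0],[1,0,0,0,0,0,0],[1,0,0,0,0,0,0],[1,0,0,0,0,0,0]]'
```

```text
t: 8.9
ee_pos: [581.6, 91.2, 130.1]
eef_rot: [-3.142, 0.0, -0.0]
contact_force: [-0.4, 0.2, -1.0]
finger_gap: 60.7
grasp_force: 65.3
t: 9.4
ee_pos: [581.8, 91.2, 130.2]
eef_rot: [-3.142, 0.0, -0.0]
contact_force: [0.3, 0.0, -1.1]
finger_gap: 60.5
grasp_force: 65.3
```

T2 is empty (about −1.1 N). I'll set it back and go on to T3.

```bash
python3 -m jog '[[1,0,0,-0.012,0,0,0],[1,0,0,-0.024,0,0,0],[1,0,0,-0.033,0,0,0],[1,0,0,-0.037,0,0,0],[1,0,0,-0.039,0,0,0]]'; python3 -m jog '[[1,0,0,0,0,0,0],[0.5,0,0,0,0,0,0],[-1,0,0,0,0,0,0],[-1,0,0,0,0,0,0],[-1,0,0,0,0,0,0]]'; python3 -m jog '[[-1,0,0,0.05,0,0,0],[-1,0,0,0.1,0,0,0],[-1,0.01,-0.05,0.1,0,0,0],[-1,0.02,-0.1,0.1,0,0,0],[-1,0.024,-0.14,0.1,0,0,0]]'; python3 -m jog '[[-1,0,0,0,0,0,0],[-1,0,0,-0.04,0,0,0],[-1,0,0,-0.08,0,0,0],[-1,0,0,-0.1,0,0,0],[-1,0,0,-0.1,0,0,0]]'
```

```text
t: 10.02
ee_pos: [581.2, 91.3, 92.8]
eef_rot: [3.141, 0.003, 0.0]
contact_force: [-12.9, 0.0, 20.1]
finger_gap: 60.6
grasp_force: 66.2
t: 10.65
ee_pos: [582.0, 91.2, 91.2]
eef_rot: [-3.142, -0.0, -0.0]
contact_force: [0.8, 1.1, -0.3]
finger_gap: 85.4
grasp_force: 0.0
t: 11.28
ee_pos: [606.2, -50.7, 191.4]
eef_rot: [3.141, -0.001, -0.001]
contact_force: [0.8, -0.9, -0.1]
finger_gap: 85.4
grasp_force: 0.0
t: 11.9
ee_pos: [604.8, -47.9, 89.9]
eef_rot: [-3.141, 0.003, 0.0]
contact_force: [-0.0, 0.1, 0.6]
finger_gap: 85.4
grasp_force: 0.0
```

```bash
python3 -m jog '[[0,0,0,0,0,0,0],[0.3,0,0,0,0,0,0],[0.6,0,0,0,0,0,0],[0.8,0,0,0,0,0,0],[1,0,0,0,0,0,0]]' 30; python3 -m jog '[[1,0,0,0,0,0,0],[1,0,0,0,0,0,0]]' 60; python3 -m jog '[[1,0,0,0.01,0,0,0],[1,0,0,0.025,0,0,0],[1,0,0,0.04,0,0,0],[1,0,0,0.04,0,0,0],[1,0,0,0.04,0,0,0]]'; python3 -m jog '[[1,0,0,0,0,0,0],[1,0,0,0,0,0,0],[1,0,0,0,0,0,0],[1,0,0,0,0,0,0]]'
```

```text
t: 12.52
ee_pos: [607.5, -49.1, 93.7]
eef_rot: [3.141, -0.004, -0.0]
contact_force: [0.4, 0.3, 5.6]
finger_gap: 61.7
grasp_force: 33.4
t: 12.78
ee_pos: [607.6, -49.1, 93.8]
eef_rot: [3.141, -0.004, -0.0]
contact_force: [0.7, 0.4, 7.2]
finger_gap: 60.5
grasp_force: 64.5
t: 13.4
ee_pos: [605.6, -48.7, 131.1]
eef_rot: [-3.141, 0.0, -0.0]
contact_force: [0.8, -0.5, -2.7]
finger_gap: 61.2
grasp_force: 65.3
t: 13.9
ee_pos: [605.8, -48.7, 131.2]
eef_rot: [-3.141, 0.0, -0.0]
contact_force: [-0.0, 0.3, -2.7]
finger_gap: 61.4
grasp_force: 65.3
```

T3 is also empty (−2.7 N), so T1 is the full one. I'll set T3 back, return to T1, and check the positions from above.

```bash
python3 -m jog '[[1,0,0,-0.012,0,0,0],[1,0,0,-0.024,0,0,0],[1,0,0,-0.033,0,0,0],[1,0,0,-0.036,0,0,0],[1,0,0,-0.038,0,0,0]]'; python3 -m jog '[[1,0,0,0,0,0,0],[0.5,0,0,0,0,0,0],[-1,0,0,0,0,0,0],[-1,0,0,0,0,0,0],[-1,0,0,0,0,0,0]]'; python3 -m jog '[[-1,0,0,0.05,0,0,0],[-1,0,0,0.11,0,0,0],[-1,0,0.05,0.12,0,0,0],[-1,0,0.1,0.12,0,0,0],[-1,0,0.15,0.12,0,0,0]]'; python3 -m jog '[[-1,0,0.05,0,0,0,0],[-1,0,0.1,0,0,0,0],[-1,0.0015,0.131,0,0,0,0],[-1,0.0015,0.131,0,0,0,0],[-1,0.0015,0.131,0,0,0,0]]'
python3 - <<'E'
from rig import arm
import pickle
from h import *
s=arm.snapshot("top");w=arm.snapshot("wrist");c=arm.snapshot("scene");pickle.dump((s,w,c),open("s2.pkl","wb"))
for p in((150,140),(228,154),(305,141)):
    try: print(np.round(lid(s,p,28,95),1))
    except Exception as e: print(p,e)
cv2.imwrite("pics/m2.png",np.vstack([cv2.resize(w["image"],(480,300)),cv2.resize(c["image"],(480,300))]))
print(arm.state()["ee_pos"])
E
```

```text
t: 14.52
ee_pos: [605.7, -48.7, 93.9]
eef_rot: [-3.141, 0.001, -0.0]
contact_force: [-7.6, 1.5, 10.4]
finger_gap: 61.2
grasp_force: 65.3
t: 15.15
ee_pos: [606.0, -48.8, 93.4]
eef_rot: [3.142, -0.0, -0.0]
contact_force: [0.1, 0.3, 0.2]
finger_gap: 85.7
grasp_force: 0.0
t: 15.78
ee_pos: [606.0, 102.6, 213.8]
eef_rot: [-3.142, -0.001, -0.001]
contact_force: [0.0, 0.5, -0.1]
finger_gap: 85.5
grasp_force: 0.0
t: 16.4
ee_pos: [607.4, 231.6, 213.1]
eef_rot: [3.141, 0.0, -0.0]
contact_force: [0.7, -0.6, 0.2]
finger_gap: 85.3
grasp_force: 0.0
[606.4 277.4  27.8  63. ]
[578.9  90.6  30.5  93. ]
[603.9 -49.2  30.5  91. ]
[607.57804797 231.04813243 213.31706748]
```

View pics/m2.png

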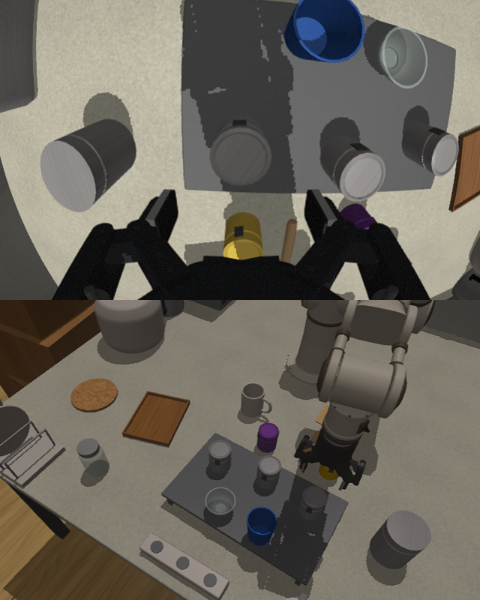

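All three tins are back within 2 mm and upright in the wrist (top) and scene (bottom) views. T1's lid is centred between the fingers at (240,155) in the upper half of the picture. Now I'll grasp T1 firmly, lift it high and carry it to the tray.

```bash
python3 -m jog '[[-1,0,0,-0.05,0,0,0],[-1,0,0,-0.09,0,0,0],[-1,0,0,-0.115,0,0,0],[-1,0,0,-0.124,0,0,0],[-1,0,0,-0.124,0,0,0]]'; python3 -m jog '[[0,0,0,0,0,0,0],[0.3,0,0,0,0,0,0],[0.6,0,0,0,0,0,0],[0.8,0,0,0,0,0,0],[1,0,0,0,0,0,0]]' 30; python3 -m jog '[[1,0,0,0,0,0,0],[1,0,0,0,0,0,0],[1,0,0,0,0,0,0]]' 80; python3 -m jog '[[1,0,0,0.015,0,0,0],[1,0,0,0.05,0,0,0],[1,0,0,0.09,0,0,0],[1,0,0,0.13,0,0,0],[1,0,0,0.15,0,0,0]]'
```

```text
t: 17.18
ee_pos: [607.6, 231.7, 89.5]
eef_rot: [3.142, 0.0, -0.001]
contact_force: [-0.8, 0.1, -0.5]
finger_gap: 85.7
grasp_force: 0.0
t: 17.8
ee_pos: [608.6, 232.1, 91.3]
eef_rot: [3.142, -0.003, -0.0]
contact_force: [-0.3, -2.0, 5.3]
finger_gap: 61.3
grasp_force: 34.2
t: 18.18
ee_pos: [608.9, 232.2, 91.6]
eef_rot: [-3.141, -0.004, -0.0]
contact_force: [-0.5, -1.9, 5.5]
finger_gap: 61.0
grasp_force: 87.1
t: 18.8
ee_pos: [607.7, 232.6, 241.6]
eef_rot: [-3.141, -0.002, 0.0]
contact_force: [1.5, 0.3, -6.0]
finger_gap: 60.7
grasp_force: 88.4
```

```bash
python3 -m jog '[[1,-0.003,-0.02,0,0,0,0],[1,-0.008,-0.055,0,0,0,0],[1,-0.014,-0.1,0,0,0,0],[1,-0.02,-0.145,0,0,0,0],[1,-0.026,-0.19,0,0,0,0]]'; python3 -m jog '[[1,-0.006,-0.045,0,0,0,0],[1,-0.012,-0.09,0,0,0,0],[1,-0.018,-0.135,0,0,0,0],[1,-0.024,-0.18,0,0,0,0],[1,-0.03,-0.225,0,0,0,0]]'; python3 -m jog '[[1,-0.006,-0.045,0,0,0,0],[1,-0.012,-0.09,0,0,0,0],[1,-0.018,-0.13,0,0,0,0],[1,-0.022,-0.155,0,0,0,0],[1,-0.024,-0.162,0,0,0,0]]'; python3 -m jog '[[1,0,0,0,0,0,0],[1,0,0,-0.04,0,0,0],[1,0,0,-0.09,0,0,0],[1,0,0,-0.12,0,0,0],[1,0,0,-0.13,0,0,0]]'
python3 - <<'E'
from rig import arm
import cv2,numpy as np
c=arm.snapshot("scene")["image"];w=arm.snapshot("wrist")["image"]
cv2.imwrite("pics/m3.png",np.vstack([cv2.resize(w,(480,300)),cv2.resize(c[60:260,100:420],(480,300))]))
print(arm.state()["ee_pos"])
E
```

```text
t: 19.42
ee_pos: [579.2, 40.2, 236.5]
eef_rot: [-3.141, 0.005, -0.001]
contact_force: [-0.0, 0.4, -6.6]
finger_gap: 60.4
grasp_force: 88.5
t: 20.05
ee_pos: [549.1, -184.2, 236.5]
eef_rot: [-3.139, 0.004, -0.001]
contact_force: [-0.0, 0.5, -6.0]
finger_gap: 60.3
grasp_force: 88.5
t: 20.68
ee_pos: [526.1, -345.6, 237.6]
eef_rot: [-3.139, 0.002, -0.002]
contact_force: [-0.0, 0.0, -6.7]
finger_gap: 60.3
grasp_force: 88.8
t: 21.3
ee_pos: [526.5, -342.0, 106.6]
eef_rot: [-3.137, 0.004, 0.001]
contact_force: [-0.6, 0.3, -6.3]
finger_gap: 60.3
grasp_force: 88.7
[ 527.40635451 -343.51427628  108.73638028]
```

View pics/m3.png

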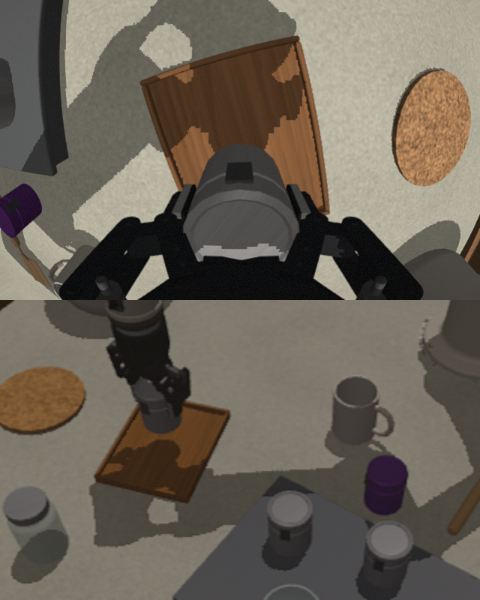

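The tin (held at (240,200) in the upper half of the picture, (158,405) in the lower) hangs over the tray, grip unchanged. Its underside is at about z = 67, so the floor is about 61 mm below it. I'll lower it gently.

```bash
python3 -m jog '[[1,0,-0.001,-0.015,0,0,0],[1,0,-0.001,-0.03,0,0,0],[1,0,-0.001,-0.042,0,0,0],[1,0,-0.001,-0.05,0,0,0],[1,0,-0.001,-0.054,0,0,0]]'; python3 -m jog '[[1,0,0,-0.003,0,0,0],[1,0,0,-0.006,0,0,0],[1,0,0,-0.008,0,0,0],[1,0,0,-0.009,0,0,0],[1,0,0,-0.009,0,0,0]]'
```

```text
t: 22.02
ee_pos: [527.2, -345.6, 54.6]
eef_rot: [-3.141, 0.001, -0.0]
contact_force: [0.3, -0.0, -6.1]
finger_gap: 60.7
grasp_force: 88.7
t: 22.65
ee_pos: [527.5, -345.9, 47.6]
eef_rot: [3.141, 0.0, -0.0]
contact_force: [-4.2, 3.3, 3.7]
finger_gap: 60.5
grasp_force: 89.5
```

It's on the floor: the vertical force has gone to +3.7 N. I'll release and withdraw.

```bash
python3 -m jog '[[1,0,0,0,0,0,0],[0.5,0,0,0,0,0,0],[-1,0,0,0,0,0,0],[-1,0,0,0,0,0,0],[-1,0,0,0,0,0,0]]'; python3 -m jog '[[-1,0,0,0.03,0,0,0],[-1,0,0,0.08,0,0,0],[-1,0,0,0.13,0,0,0],[-1,0,0,0.18,0,0,0],[-1,0,0,0.2,0,0,0]]'; python3 -m jog '[[-1,-0.06,0.06,0,0,0,0],[-1,-0.1,0.1,0,0,0,0],[-1,-0.14,0.14,0,0,0,0],[-1,-0.15,0.15,0,0,0,0],[-1,-0.15,0.15,0,0,0,0]]'
python3 - <<'E'
from rig import arm
from h import *
s=arm.snapshot("top")
for p in((228,154),(305,141)): print(np.round(lid(s,p,28,95),1))
cv2.imwrite("pics/m4.png",s["image"])
E
```

```text
t: 23.28
ee_pos: [527.8, -346.2, 46.7]
eef_rot: [3.141, -0.001, -0.0]
contact_force: [-0.8, 0.6, 0.4]
finger_gap: 85.3
grasp_force: 0.0
t: 23.9
ee_pos: [528.6, -346.9, 250.5]
eef_rot: [3.137, -0.005, -0.0]
contact_force: [0.3, 0.1, 0.1]
finger_gap: 85.7
grasp_force: 0.0
t: 24.52
ee_pos: [376.6, -194.7, 245.4]
eef_rot: [-3.141, 0.001, 0.0]
contact_force: [0.5, -0.1, 1.3]
finger_gap: 84.8
grasp_force: 0.0
[578.7  90.9  30.5  93. ]
[603.8 -49.   30.8  92. ]
```

View pics/m4.png

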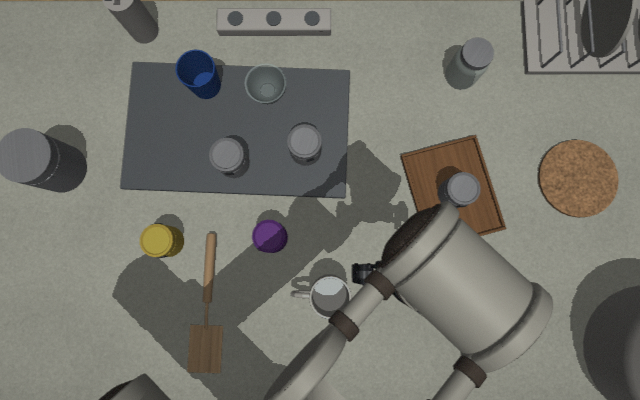

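The full tin stands upright in the tray with its lid at (463,188). The other two are in place at (227,155) and (305,142), and the arm is clear of everything.

```bash
python3 -m jog '[[-1,0,0,0,0,0,0],[-1,0,0,0,0,0,0]]' | head -1; python3 -c "
from rig import arm
print(arm.job_done())"
```

```text
t: 24.82
the job is handed in; nothing more can be done
None
```

The job is handed in at about 25 s, with no verdict returned: all three tins were lifted in order, the full one (fridge end, about 0.63 kg) stands upright near the middle of the tray, and the two empty ones are back within about 2 mm of where they began.

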